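# Serve the orange chocolates from the rocker dispenser

### The arm

A 6-joint arm with a two-finger parallel gripper is mounted at the origin on the work surface. World frame = base frame: x ahead of the robot, y to its left, z up, the work surface at z = 0. Lengths are in m, angles in degrees, forces in N, time in s.
With the tool pointing down it reaches from about 0.35 to 0.8 m from the base axis. Payload 7.3 kg.
Tool frame: the origin (TCP) lies at the very end of the fingers, on their centre line; the grasp point (between the pads) lies 19 mm behind it; z points along the fingers, y is the line along which they close (so a half turn about z gives the same grasp; the last joint's range is limited). The gripper opens to 85 mm and grips with 20 to 120 N. Pads are 22 mm wide; open, the fingers measure 114 mm over their backs; the gripper's body (76 mm by 85 mm) begins 54 mm behind the grasp point. The pads swing forward as they close: fully open they stand 13 mm farther back than shut.
Start: joints at [-75.917, 19.595, 87.324, -0, 73.075, -8.365], TCP at [0.2, -0.485, 0.231] pointing down, gripper open.
Joint ranges: [-145.02, 145.02], [-44.19, 115.74], [2.07, 154.8], [-57.11, 237.11], [16.16, 152.29], [-177.93, 177.93]. Speed limits (degrees/s): [147.25, 147.25, 180, 180, 180, 180].

### API

Orientations are given as a 3x3 rotation matrix whose columns are the frame's x, y, z axes.
In Python, from workcell import observe, vision, bot gives the robot as it stands.
- The arm moves only by the tool arm_command, never from a script. Its argument "deltas" is a list that holds one entry, the list of rows, each a list of 7 numbers: the opening in per cent of the stroke, from 0 (shut) to 100 (fully open), then the shift along the world's x, y, z in mm, then the turn, a rotation vector about the world's x, y, z in degrees. In form: [[[fingers, dx, dy, dz, wx, wy, wz], ...]]. A call has 1 to 20 rows; each row shifts and turns the commanded pose from where the row before left it; what a row does not reach is not made up. A row lasts 1/10 s, in which the tool goes at most 50 mm and 8.59 degrees, less where a joint would pass 70% of its speed; a pose out of reach is approached as far as the arm can. A call is refused whole if a number of a shift passes 50 or a number of a turn 8.59, either way. A call with a gripper value outside its range is refused whole. The fingers move at their own pace and stop on an object; "squeeze" is the grip in N (left out, the last holds). Time passes only in rows, so rows that do not move let the fingers close. It gives the time, the measured TCP pose, the force, the opening and the grip force at its end, in the units of the state.
- observe(): the state, without advancing time (a new reading comes with each control period).
- vision.get_image(name): name is "scene" or "top" or "wrist"; returns a dict with "color" (480x640x3 uint8, blue, green, red), "vfov" (degrees; the focal length in pixels is half the picture's height over the tangent of half this angle, whatever the lens; pixels are square), "cx", "cy" (the principal point, pixels), "dist" ([k1, k2, p1, p2, k3] as OpenCV has them; the pictures are not rectified), "pose" (4x4, takes a point from camera to world coordinates). Camera axes: x right, y down, z forward; pixel columns grow to the right and rows downward; lengths in m; the calibration is good to about 2 mm. A picture is of the moment at which its call begins. There is no depth.
- bot.job_done(): hands the job in; it is judged then, once.
The state is a dict: "clock": time; "joints": joint angles; "joint_velocities": joint speeds; "tau": joint torques, N m; "tool_pos": TCP position; "tcp_rot": TCP orientation; "contact_force": force on the tool from outside, world axes, zero at the start; "moment": the same for the moment, N m; "opening": finger opening in m; "finger_force": force on a finger pad.
Only numpy, scipy, OpenCV 4.12 (cv2) and the standard library are available. Lean on these libraries where they do the work, as an engineer would, in place of code of your own. Each camera call takes 0.05 s, during which the arm holds its last target. There are 200 camera calls.

### The job

Let both orange chocolate balls out for the guests: with shut fingers or a fingertip press down the green paddle of the dispenser that holds the orange balls, so that its gate lifts, and hold it down until both have rolled past the gate into the trough beyond, then let the paddle come all the way up so that the gate is shut again. Touch none of the chocolates, leave the blue dispenser's lever and its balls as they are, and do not disturb the other things on the cart.

Things in the scene. Friction and masses are not known exactly. Their poses are not given: they have to be found in the camera images.
- orange_dispenser: fixed dispenser holding orange chocolate balls. Origin: under its base, below the lever's pivot; x runs down the chute from paddle to pick-up trough, z up. Base 270 x 100 mm (x -50 to 220), 12 thick. Chute 42 wide, 10 degrees downhill, x -28 to an end stop at 212. Two grey posts at x = 0, 124 tall, 80 over their outsides, carry the lever pivot (axis y, 115 up)
- blue_dispenser: fixed dispenser holding blue chocolate balls. Origin: under its base, below the lever's pivot; x runs down the chute from paddle to pick-up trough, z up. Base 270 x 100 mm (x -50 to 220), 12 thick. Chute 42 wide, 10 degrees downhill, x -28 to an end stop at 212. Two grey posts at x = 0, 124 tall, 80 over their outsides, carry the lever pivot (axis y, 115 up)
- orange_paddle (a point): middle of the top of the green paddle of the orange dispenser's lever, at x = -120, y = 0 mm in its dispenser's frame. Paddle 36 (along x) x 42 wide x 6 mm thick; top 148 mm above the cart top at rest, about 81 fully down, going almost straight down (under 5 mm sideways). Nothing stands below it. It is level at rest; its axes turn with the lever
- blue_paddle (a point): middle of the top of the green paddle of the blue dispenser's lever, at x = -120, y = 0 mm in its dispenser's frame. Paddle 36 (along x) x 42 wide x 6 mm thick; top 148 mm above the cart top at rest, about 81 fully down, going almost straight down (under 5 mm sideways). Nothing stands below it. It is level at rest; its axes turn with the lever
- orange_gate (a point): middle of the lower edge of the orange dispenser's aluminium gate (38 mm wide), which hangs from the lever end away from the paddle; at rest at x = 85, y = 0 mm in its dispenser's frame, 55 up, 3 above the chute floor. Fully lifted it is 53 mm higher and 20 mm further along x. The pick-up trough is the chute beyond it (x over 120), floor 46 falling to 30 mm up
- blue_gate (a point): middle of the lower edge of the blue dispenser's aluminium gate (38 mm wide), which hangs from the lever end away from the paddle; at rest at x = 85, y = 0 mm in its dispenser's frame, 55 up, 3 above the chute floor. Fully lifted it is 53 mm higher and 20 mm further along x. The pick-up trough is the chute beyond it (x over 120), floor 46 falling to 30 mm up
- orange_lever (a joint): rocking lever of the orange dispenser, rad: 0 = paddle up, gate shut (a spring returns it), 0.55 = paddle down on its stop, gate fully lifted; balls pass from about 0.4 and need about 1 s to roll out. Some 2 to 4 N at the paddle press it down
- blue_lever (a joint): rocking lever of the blue dispenser, rad: 0 = paddle up, gate shut (a spring returns it), 0.55 = paddle down on its stop, gate fully lifted; balls pass from about 0.4 and need about 1 s to roll out. Some 2 to 4 N at the paddle press it down
- orange_1: foil-wrapped chocolate ball, orange, 35 mm across, about 25 g, origin at its centre; the lower one, lying against the gate at the start (65 mm along its dispenser's x)
- orange_2: foil-wrapped chocolate ball, orange, 35 mm across, about 25 g, origin at its centre; the upper one, behind the first (30 mm along its dispenser's x)
- blue_1: foil-wrapped chocolate ball, blue, 35 mm across, about 25 g, origin at its centre; the lower one, lying against the gate at the start (65 mm along its dispenser's x)
- blue_2: foil-wrapped chocolate ball, blue, 35 mm across, about 25 g, origin at its centre; the upper one, behind the first (30 mm along its dispenser's x)
- paper_cup: white paper cup, loose, 68 mm across the rim, 85 mm tall, origin under its middle; stands between the dispensers; leave alone
- sweetener_jar: small jar, loose, 42 mm across, 75 mm tall, origin under its middle; stands between the dispensers; leave alone
- mug: blue mug, loose, 80 mm across plus handle, 95 mm tall, origin under its middle; leave alone
- tongs: steel pastry tongs lying flat, loose, 210 mm long, 12 mm high, origin under their middle; leave alone
- stapler: red and black stapler, loose, 130 mm long, 45 mm high, origin under its middle; leave alone
- pen_pot: black pen pot with pens, loose, 72 mm across, 135 mm tall with pens, origin under its middle; leave alone

How it is judged (in metres and radians):
On the way, in this order (a step that is already met when the one before it is completed fails the run):
1. the robot presses the orange dispenser's lever down at its paddle end (value of joint orange_lever above 0.2 rad and contact force between the fingers and orange_dispenser above 0.5 N and x of the grasp point in the frame of orange_dispenser below -0.05 m), for 0.02 s.
2. both orange balls are beyond the gate while the paddle is still held down (x of each of orange_1, orange_2 in the frame of orange_dispenser above 0.12 m and value of joint orange_lever above 0.3 rad and contact force between the fingers and orange_dispenser above 0.5 N), for 0.05 s.
At the end, for the whole second after the job is handed in: both orange balls rest in their trough (120 to 215 mm along the dispenser's x, within 22 mm of its middle line, centres under 75 mm up, under 0.03 m/s); both levers up (under 0.05 rad); blue balls still behind their gate; loose things within 30 mm of where they were (x of orange_1 in the frame of orange_dispenser between 0.12 and 0.215 m and z of each of orange_1, orange_2 in the frame of orange_dispenser below 0.075 m and y of orange_1 in the frame of orange_dispenser between -0.022 and 0.022 m and x of orange_2 in the frame of orange_dispenser between 0.12 and 0.215 m and y of orange_2 in the frame of orange_dispenser between -0.022 and 0.022 m and linear speed of each of orange_1, orange_2, blue_1, blue_2 below 0.03 m/s and value of joint each of orange_lever, blue_lever below 0.05 rad and x of each of blue_1, blue_2 in the frame of blue_dispenser below 0.083 m and distance of each of paper_cup, sweetener_jar, mug, tongs, stapler, pen_pot from where it was at the start of the episode below 0.03 m); the robot touches nothing.
It fails at once if the blue dispenser's lever is pressed (over 0.1 rad) (value of joint blue_lever above 0.1 rad).
It fails at once if a chocolate ball is touched by the robot (contact force between any of the fingers, the arm and orange_1 above 0.3 N or contact force between any of the fingers, the arm and orange_2 above 0.3 N or contact force between any of the fingers, the arm and blue_1 above 0.3 N or contact force between any of the fingers, the arm and blue_2 above 0.3 N).
It fails at once if a chocolate ball is lifted or thrown (centre over 120 mm up) (height (world z) of any of orange_1, orange_2, blue_1, blue_2 above 0.12 m).
It fails at once if the gate is let down with only one orange ball out (x of orange_1 in the frame of orange_dispenser above 0.12 m and x of orange_2 in the frame of orange_dispenser below 0.08 m and value of joint orange_lever below 0.1 rad).
It fails at once if another thing on the cart is moved by more than 30 mm (distance of any of paper_cup, sweetener_jar, mug, tongs, stapler, pen_pot from where it was at the start of the episode above 0.03 m).
It also fails if it takes over 35 s, if anything falls off the work surface, if the arm or the gripper's body presses on something with over 40 N, if the wrist force passes 120 N, or if a joint passes its speed limit or range.

## Working session

There is one attempt and no reset: what is moved stays moved. The work goes in short steps, Python scripts to look and compute and a tool call to move; the robot and the scene stay as the last step left them, time stands still between calls to the robot, and variables do not carry over. Pictures are saved under pics/ and viewed, at most 10 in all, crops included, and the job is handed in when it is done.

Besides the shell and the picture viewer there is one more tool, called after "Call:" by a JSON object that holds its "op" and its "data". arm_command: Moves the arm, as the interface text tells. Its arguments: {"type":"object","properties":{"deltas":{"type":"array","items":{"type":"array","items":{"type":"array","items":{"type":"number"}}}},"squeeze":{"type":"number"}},"required":["deltas"]}

```bash
mkdir -p pics
cat > h.py <<'E'
import cv2, numpy as np
from workcell import observe, vision, bot
def grab(name,tag):
    d=vision.get_image(name); cv2.imwrite(f'pics/{tag}.png',d['color']); return d
def K(d):
    f=240/np.tan(np.radians(d['vfov'])/2); return np.array([[f,0,d['cx']],[0,f,d['cy']],[0,0,1]])
def onplane(d,uv,z):
    p=cv2.undistortPoints(np.array(uv,float).reshape(-1,1,2),K(d),np.array(d['dist'],float)).reshape(-1,2)
    T=np.array(d['pose']); r=np.c_[p,np.ones(len(p))]@T[:3,:3].T
    return T[:3,3]+r*((z-T[2,3])/r[:,2])[:,None]
def blobs(d,lo,hi,amin=40):
    m=cv2.inRange(cv2.cvtColor(d['color'],cv2.COLOR_BGR2HSV),lo,hi)
    n,_,s,c=cv2.connectedComponentsWithStats(m)
    return [(s[i].tolist(),c[i].round(1).tolist()) for i in range(1,n) if s[i][4]>=amin]
E
python3 - <<'E'
from h import *
for n in ('top','scene'):
    d=grab(n,n+'0'); print(n,np.round(d['pose'],3).tolist())
    print('green',blobs(d,(45,80,50),(85,255,255)));print('orange',blobs(d,(5,150,100),(20,255,255)))
    for s,c in blobs(d,(45,80,50),(85,255,255)): print(onplane(d,c,.148))
    for s,c in blobs(d,(5,150,100),(20,255,255)): print('o',onplane(d,c,.08))
print(observe()['clock'])
E
```

```text
top [[-0.006, -0.982, 0.186, 0.281], [-1.0, 0.008, 0.01, 0.002], [-0.011, -0.186, -0.982, 1.604], [0.0, 0.0, 0.0, 1.0]]
green [([415, 270, 20, 18, 241], [424.7, 278.5]), ([243, 283, 20, 19, 249], [252.7, 292.4]), ([55, 322, 59, 58, 848], [86.2, 350.1])]
orange [([52, 206, 81, 30, 1745], [90.9, 220.3]), ([229, 221, 16, 24, 247], [236.3, 232.5]), ([99, 336, 14, 12, 75], [105.6, 342.3]), ([100, 352, 14, 13, 98], [106.7, 357.0])]
[[ 0.4722737  -0.20303002  0.148     ]]
[[0.4419059 0.2078447 0.148    ]]
[[0.30198391 0.61284354 0.148     ]]
o [[0.63898697 0.64925088 0.08      ]]
o [[0.60257751 0.26215946 0.08      ]]
o [[0.3232827  0.59071036 0.08      ]]
o [[0.28652987 0.58621671 0.08      ]]
scene [[0.842, 0.356, -0.406, 1.047], [0.54, -0.55, 0.637, -0.772], [0.004, -0.755, -0.655, 0.903], [0.0, 0.0, 0.0, 1.0]]
green [([179, 0, 22, 36, 400], [188.8, 12.1]), ([106, 3, 42, 59, 553], [128.3, 33.5]), ([192, 28, 6, 20, 61], [194.3, 37.0]), ([338, 86, 41, 27, 373], [358.2, 100.5]), ([319, 164, 18, 10, 139], [327.5, 168.4]), ([224, 256, 22, 17, 250], [234.3, 264.1])]
orange [([165, 104, 11, 8, 63], [169.7, 107.6]), ([433, 110, 39, 50, 971], [449.5, 134.0]), ([344, 112, 10, 10, 70], [348.1, 116.6]), ([353, 119, 12, 5, 46], [358.2, 121.2]), ([377, 193, 26, 13, 182], [390.0, 198.9]), ([140, 458, 15, 6, 40], [147.2, 460.3])]
[[-0.78341886  0.96675917  0.148     ]]
[[-0.80855359  0.6294467   0.148     ]]
[[-0.53161012  0.73832885  0.148     ]]
[[0.31603877 0.59238571 0.148     ]]
[[0.44272835 0.20636593 0.148     ]]
[[ 0.47112469 -0.20399163  0.148     ]]
o [[-0.2665173   0.32344659  0.08      ]]
o [[0.60530594 0.67240546 0.08      ]]
o [[0.28064928 0.59394992 0.08      ]]
o [[0.324056   0.58476566 0.08      ]]
o [[0.60322795 0.2614523  0.08      ]]
o [[ 0.5970228  -0.59300249  0.08      ]]
0.1
```

View pics/top0.png

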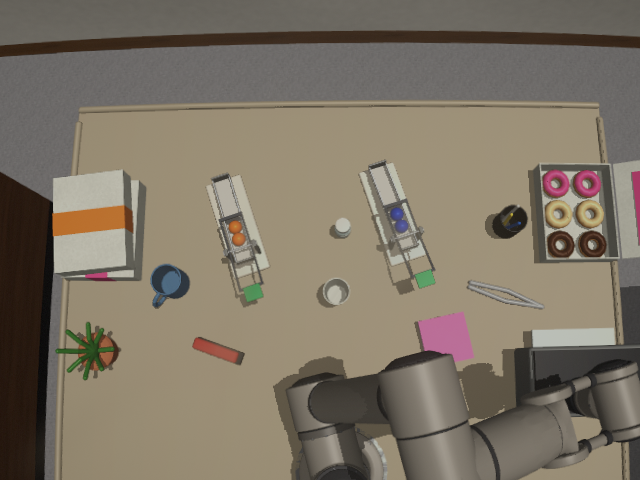

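View pics/scene0.png

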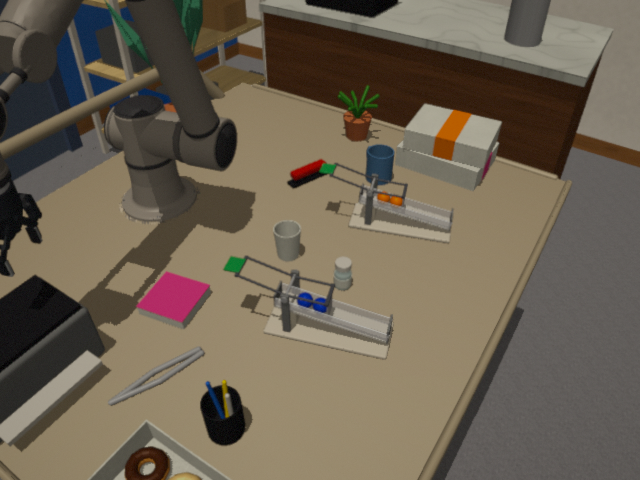

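The top view shows the orange dispenser on the left, with its paddle at (253,292) and its balls at (236,232). The blue one is on the right, with its paddle at (425,279). In the scene view the orange paddle is at (327,168). Both views place that paddle within 2 mm at (0.442, 0.207, 0.148). The paddle-to-ball distance is 170 mm against the 167 expected, and x points about 19° left of world x.

Call:
{"op": "arm_command", "data": {"deltas": [[[0,0,0,40,0,0,0],[0,0,0,40,0,0,0],[0,30,36,0,0,0,0],[0,30,36,0,0,0,0],[0,30,36,0,0,0,0],[0,30,36,0,0,0,0],[0,30,36,0,0,0,0],[0,30,36,0,0,0,0],[0,30,36,0,0,0,0],[0,30,36,0,0,0,0],[0,0,36,0,0,0,0],[0,0,36,0,0,0,0],[0,0,36,0,0,0,0],[0,0,36,0,0,0,0],[0,0,36,0,0,0,0],[0,0,36,0,0,0,0],[0,0,36,0,0,0,0],[0,0,36,0,0,0,0],[0,0,36,0,0,0,0],[0,0,0,0,0,0,0]]]}}

```text
clock: 2.1
tool_pos: [0.4399, 0.1301, 0.3109]
tcp_rot: [[0.922, 0.386, -0.001], [0.386, -0.922, 0.001], [-0.0, -0.001, -1.0]]
contact_force: [0.3, -0.1, -0.8]
opening: -0.0002
finger_force: 0.0
```

Run:
```python
from h import *
d=grab('wrist','w1')
for s,c in blobs(d,(45,80,50),(85,255,255)): print(s,c,onplane(d,c,.148))
for s,c in blobs(d,(5,150,100),(20,255,255)): print('o',s,c,onplane(d,c,.075))
```

```text
[211, 164, 48, 43, 1893] [234.5, 185.1] [[0.44304732 0.20832078 0.148     ]]
[604, 301, 36, 33, 984] [623.7, 317.8] [[ 0.47029385 -0.19771117  0.148     ]]
o [236, 0, 36, 41, 1144] [253.7, 19.6] [[0.58771447 0.25824902 0.075     ]]
```

View pics/w1.png

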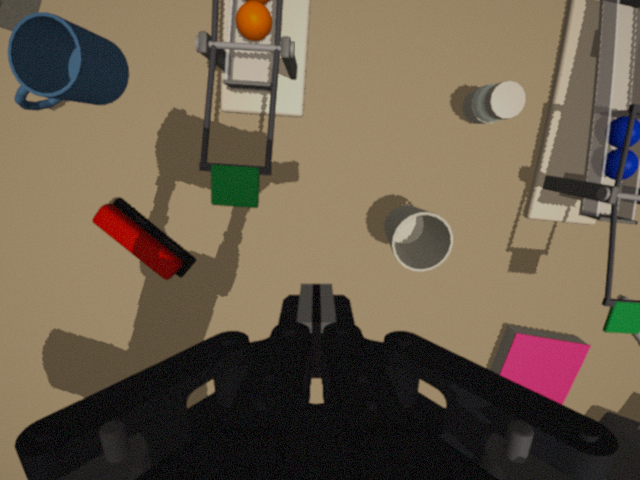

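The wrist view shows the paddle at (235,185), which gives (0.443, 0.208). The fingers are shut, and nothing stands under the way there.

Call:
{"op": "arm_command", "data": {"deltas": [[[0,0,26,0,0,0,0],[0,0,26,0,0,0,0],[0,1,25,0,0,0,0],[0,0,0,-36,0,0,0],[0,0,0,-36,0,0,0],[0,0,0,-36,0,0,0],[0,0,0,-36,0,0,0],[0,0,0,0,0,0,0],[0,0,0,-8,0,0,0],[0,0,0,-8,0,0,0],[0,0,0,-8,0,0,0],[0,0,0,0,0,0,0]]]}}

```text
clock: 3.35
tool_pos: [0.4418, 0.2037, 0.1434]
tcp_rot: [[0.924, 0.382, 0.001], [0.382, -0.924, -0.0], [0.001, 0.0, -1.0]]
contact_force: [0.0, -2.1, 2.6]
opening: 0.0
finger_force: 1.0
```

Call:
{"op": "arm_command", "data": {"deltas": [[[0,0,1,-10,0,0,0],[0,0,1,-10,0,0,0],[0,0,0,-10,0,0,0],[0,0,0,-10,0,0,0],[0,0,0,-8,0,0,0],[0,0,0,0,0,0,0],[0,0,0,0,0,0,0]]]}}

```text
clock: 4.05
tool_pos: [0.4412, 0.2058, 0.0951]
tcp_rot: [[0.924, 0.382, -0.001], [0.382, -0.924, -0.0], [-0.001, -0.0, -1.0]]
contact_force: [-1.9, -0.6, 3.8]
opening: 0.0
finger_force: 1.8
```

Run:
```python
from h import *
d=grab('scene','s2'); c=d['color'][90:270,230:500]; cv2.imwrite('pics/s2c.png',cv2.resize(c,None,fx=2.8,fy=2.8)); print(observe()['contact_force'])
```

```text
[-1.48245897 -1.87209991  3.15090272]
```

View pics/s2c.png

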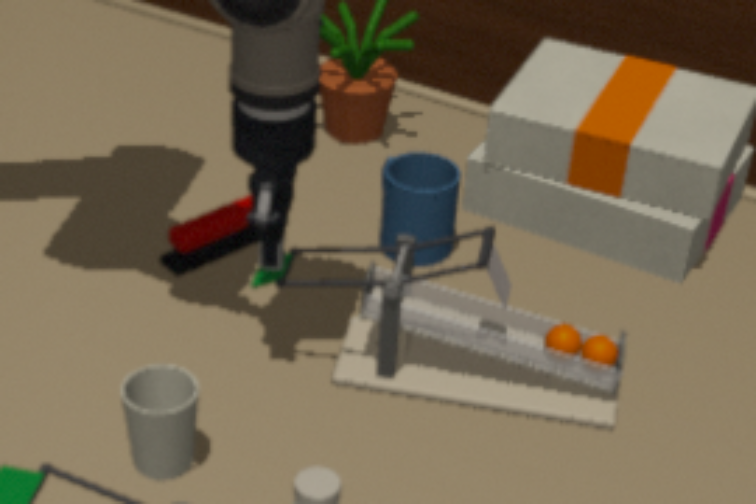

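The crop shows the paddle held down and the gate lifted. Both orange balls lie against the end stop, at (563,340) and (600,350) in the crop. I hold briefly, then let the paddle up.

Call:
{"op": "arm_command", "data": {"deltas": [[[0,0,0,0,0,0,0],[0,0,0,0,0,0,0],[0,0,0,0,0,0,0],[0,0,0,6,0,0,0],[0,0,0,8,0,0,0],[0,0,0,8,0,0,0],[0,0,0,8,0,0,0],[0,0,0,8,0,0,0],[0,0,0,8,0,0,0],[0,0,0,8,0,0,0],[0,0,0,10,0,0,0],[0,0,0,30,0,0,0],[0,0,0,30,0,0,0],[0,0,0,40,0,0,0],[0,0,0,40,0,0,0],[0,0,0,0,0,0,0],[0,0,0,0,0,0,0],[0,0,0,0,0,0,0],[0,0,0,0,0,0,0],[0,0,0,0,0,0,0]]]}}

```text
clock: 6.1
tool_pos: [0.4411, 0.2056, 0.2983]
tcp_rot: [[0.924, 0.382, -0.002], [0.382, -0.924, -0.001], [-0.002, -0.0, -1.0]]
contact_force: [0.6, 0.3, -0.3]
opening: -0.0
finger_force: 0.0
```

Run:
```python
from h import *
d=grab('scene','s3'); c=d['color'][90:270,230:500]; cv2.imwrite('pics/s3c.png',cv2.resize(c,None,fx=2.8,fy=2.8)); print(observe()['contact_force'])
for s,c in blobs(d,(5,150,100),(20,255,255)):
  if 400<c[0]<460 and c[1]>170: print(s,c,onplane(d,c,.055))
for s,c in blobs(d,(45,80,50),(85,255,255)):
  if c[0]>220: print('g',c,onplane(d,c,.148)[0])
```

```text
[-0.11113175  1.02471291 -0.10573912]
[425, 206, 26, 14, 210] [437.5, 212.6] [[0.72249337 0.3075342  0.055     ]]
g [358.2, 100.4] [0.31568875 0.593005   0.148     ]
g [327.2, 168.5] [0.44232445 0.20554155 0.148     ]
g [234.4, 264.1] [ 0.47130006 -0.20387773  0.148     ]
```

View pics/s3c.png

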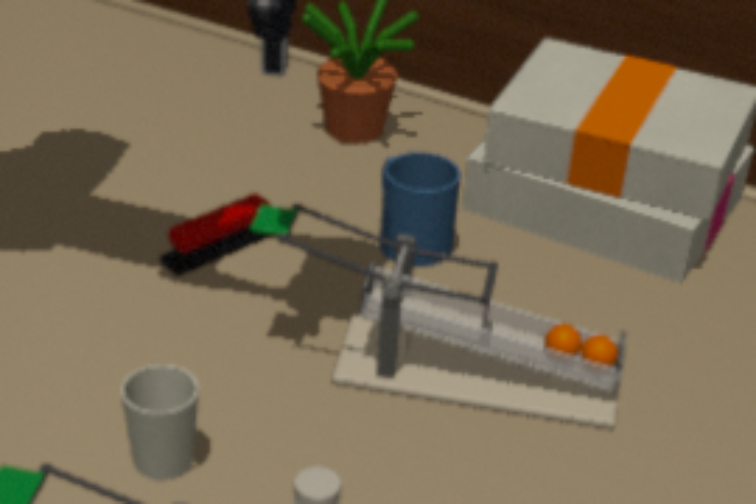

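The paddle is back at its rest pixel, (327,168). The gate is shut, both balls lie in the trough about 177 mm along on average, and the robot is clear.

```bash
python3 -c "
from workcell import bot
print(bot.job_done())"
```

```text
the job is handed in; nothing more can be done
None
```

Both orange balls rolled out and rest in their trough, the orange paddle is back up with its gate shut, nothing else was seen to move, and the job is handed in (no verdict came back).

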